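# Unplug the programming dongle and close the split controller housing

## Robot

A 6-joint arm with a two-finger parallel gripper is mounted at the origin on a cart in front of the work surface, level with it; the furniture and walls round the work are solid. World frame = base frame: x ahead of the robot, y to its left, z up, the work surface at z = 0. Lengths are in m, angles in rad, forces in N, time in s.
With the tool pointing down it reaches from about 0.3 to 0.875 m from the base axis. Payload 6.4 kg.
Tool frame: the origin (TCP) lies midway between the tips of the shut fingers; the grasp point (between the pads) lies 19 mm behind it (ctrl.hold_point_z is the distance from the TCP to the grasp point, in m); z points along the fingers, y is the line along which they close (so a half turn about z gives the same grasp; the last joint's range is limited). The gripper opens to 85 mm and grips with 20 to 120 N. Pads are 22 mm wide; open, the fingers measure 114 mm over their backs; the gripper's body (76 mm by 85 mm) begins 54 mm behind the grasp point. The pads swing forward as they close: fully open they stand 13 mm farther back than shut.
Start: joints at [-1.48, 0.181, 1.607, -0, 1.354, -0.206], TCP at [0.168, -0.55, 0.206] pointing down, gripper open.
Joint ranges: [-2.99, 2.99], [-0.89, 2.07], [0.3, 2.58], [-1.14, 4.28], [0, 2.63], [-3.12, 3.12]. Speed limits (rad/s): [2.57, 2.57, 3.01, 3.14, 3.14, 3.14].

## Interface

Orientations are given as a unit quaternion [w, x, y, z].
In Python, from bench import ctrl gives the robot as it stands.
- The arm moves only by the tool carry_out, never from a script. Its argument "plan" is text: rows parted by semicolons, each of 6 numbers parted by spaces: the shift along the tool's x, y, z as a fraction of full scale, then the turn, a rotation vector about the tool's x, y, z as a fraction of full scale. A call has exactly 8 rows; each row shifts and turns the commanded pose from where the row before left it, along the tool's axes as they then stand; what a row does not reach is not made up. Full scale, the value 1, is 40 mm for a shift and 0.1 rad for a turn. A row lasts 1/12 s, in which the tool goes at most 41.7 mm and 7.16 degrees, less where a joint would pass 70% of its speed; a pose out of reach is approached as far as the arm can. A call with a number of a shift or a turn outside -1 to 1 is refused whole. A call with a gripper value outside its range is refused whole. "claw" is the gripper's target within -1 to 1 (shut at 1, half-way at 0, fully open at -1), set as the call begins (left out, the last holds). The fingers move at their own pace and stop on an object; the grip force is fixed at half the most. Time passes only in rows, so rows that do not move let the fingers close, or fill a call up. It gives the time, the measured TCP pose, the force, the opening and the grip force at its end, in the units of the state.
- ctrl.get_obs(): the state, without advancing time (a new reading comes with each control period).
- ctrl.camera(name): name is "side" or "top"; returns a dict with "pixels" (480x640x3 uint8, red, green, blue), "mtx" (3x3 intrinsics, pixels), "R" (3x3) and "t" (3): a world point X has camera coordinates R X + t. Camera axes: x right, y down, z forward; pixel columns grow to the right and rows downward; lengths in m; the calibration is good to about 2 mm. A picture is of the moment at which its call begins. There is no depth.
- ctrl.hand_in(): hands the job in; it is judged then, once.
The state is a dict: "time_s": time; "q": joint angles; "dq": joint speeds; "joint_efforts": joint torques, N m; "eef_pos": TCP position; "eef_rot": TCP orientation; "wrist_force": force on the tool from outside, world axes, zero at the start; "torque": the same for the moment, N m; "opening": opening from 0.0 (shut) to 1.0 (fully open); "grasp_force": force on a finger pad.
Only numpy, scipy, OpenCV 4.12 (cv2) and the standard library are available. Lean on these libraries where they do the work, as an engineer would, in place of code of your own. Each camera call takes 0.05 s, during which the arm holds its last target. There are 200 camera calls.

## Task

The controller in the sprung nest has been programmed: pull the black dongle straight up out of its socket in the grey lower housing half and set it down on the bench beside the nest. Then fit the blue upper half right way round onto the two dowels (large hole over large dowel) so that the halves close flush, press it down so that the nest sinks to about half of its 10 mm spring travel, and finish there, still gripping the blue half and holding the pair pressed together. Leave the ink tin, the yellow tape and the grey printing pad where they are.

Things in the scene. Friction and masses are not known exactly. Their poses are not given: they have to be found in the camera images.
- nest: sprung assembly nest screwed to the bench: dark steel plate 150 x 100 x 10 mm, with two aluminium cheeks up to 38 mm height along its long sides (outer faces 98 mm apart), carrying the grey lower housing half on springs. Origin: centre of its underside, on the bench; x along its length (towards the large dowel), z up.
- lower_half (a joint): how far the grey lower housing half is pressed down into the nest, 0 (up, at rest) to 0.010 m (bottomed). Vertical spring travel: with the weight of the blue half on it it stays at 0 and starts to sink at about 5 N of push, then 1.2 N per mm.
- socket (a point): centre of the grey lower half's flat top (parting) face, which is also the centre of the socket's mouth, 50 mm above the bench when not pressed; moves down with the lower half; axes as the nest. The lower half is 130 (x) x 70 (y) x 28 mm; a short black cable gland sticks out 20 mm from its +x end, the large-dowel end, 14 mm below the parting face. The socket is a slot 25.6 (x) x 17.6 (y) x 22 mm deep with a sprung ball detent.
- dowel_large (a point): foot of the large steel dowel, on the parting face, 53 mm from the socket centre along +x: 12 mm diameter, 16 mm high, upper 9 mm tapered to a 4 mm tip.
- dowel_small (a point): foot of the small steel dowel, on the parting face, 53 mm from the socket centre along -x: 8 mm diameter, 15 mm high, upper 8 mm tapered to a 3 mm tip.
- dongle: programming dongle (no cable): black block 34 (x) x 24 (y) x 38 mm high with a yellow top, and a 24 x 16 x 16 mm tongue below it that sits in the socket. Origin: centre of the block's underside, at the root of the tongue (tongue reaches to z = -16 mm, block to z = +38 mm); at the start it is plugged in with its axes along the nest's. Grip it across its 24 mm width (y). A sprung detent holds it: pulling it out straight up takes roughly 6 to 15 N; it is free after 17 mm. 60 g.
- upper_half: blue upper housing half, lying right way up on the bench: flange 130 (x) x 70 (y) x 12 mm with a raised compartment 80 (x) x 40 (y) mm on it, up to 54 mm above the underside, small fins and an orange lens on top (the lens is at the +x end, the large-hole end). Origin: centre of its flat underside; z up. Grip it across the 40 mm width of the compartment. 0.22 to 0.45 kg.
- hole_large (a point): centre of the large through hole in the blue flange, at the underside: 13.6 mm diameter, 53 mm from the centre along +x; goes over the large dowel.
- hole_small (a point): centre of the small through hole in the blue flange, at the underside: 9.6 mm diameter, 53 mm from the centre along -x; goes over the small dowel.
- ink_tin: bystander: ink tin with a blue band, 60 mm diameter, 59 mm high, loose; origin centre of its underside.
- tape: bystander: roll of yellow tape lying flat, 94 mm diameter, 48 mm high, loose; origin centre of its underside.
- grey_pad: bystander: grey domed printing pad on a wooden foot, 40 x 50 x 47 mm, loose; origin centre of its underside.
There are look-alikes about, which are no part of the job. Several things have the shape of the upper_half; the one meant has the colours described above.

How it is judged:
On the way, in this order (a step that is already met when the one before it is completed fails the run):
1. the dongle is pulled out of its socket and held in the gripper (z of dongle in the frame of socket above 0.02 m and contact force between the fingers and dongle above 0.5 N), for 0.1 s.
2. the dongle is set down on the bench beside the nest and let go (height (world z) of dongle below 0.045 m and contact force between dongle and nest below 0.05 N and horizontal distance between dongle and socket above 0.06 m and contact force between the fingers and dongle below 0.05 N and linear speed of dongle below 0.03 m/s), for 0.2 s.
3. the blue upper half is seated on both dowels, right way round and flush (horizontal distance between hole_large and dowel_large below 0.003 m and horizontal distance between hole_small and dowel_small below 0.003 m and z of upper_half in the frame of socket between -0.003 and 0.002 m), for 0.1 s.
At the end, for the whole second after the job is handed in: Blue half on both dowels (holes within 3 mm of them in plan, flush within 2 mm, parallel within 0.04 rad), held by the gripper and pressing the lower half 2 to 8.5 mm down with over 6 N; the dongle rests released on the bench, over 60 mm from the socket and off the nest (all of step 3 and angle between the z axis of upper_half and the z axis of nest, either way round below 0.04 rad and value of joint lower_half between 0.002 and 0.0085 m and contact force between upper_half and nest above 6 N and contact force between the fingers and upper_half above 4 N and height (world z) of dongle below 0.045 m and contact force between dongle and nest below 0.05 N and horizontal distance between dongle and socket above 0.06 m and linear speed of dongle below 0.03 m/s); the arm keeps its last pose, push and grip.
It fails at once if the ink tin is knocked away (moved over 25 mm) (distance of ink_tin from where it was at the start of the episode above 0.025 m).
It fails at once if the yellow tape is knocked away (moved over 25 mm) (distance of tape from where it was at the start of the episode above 0.025 m).
It fails at once if the grey pad is knocked away (moved over 25 mm) (distance of grey_pad from where it was at the start of the episode above 0.025 m).
It fails at once if the dongle is dropped from a height or thrown (linear speed of dongle above 0.9 m/s and contact force between the fingers and dongle below 0.05 N).
It also fails if it takes over 58 s, if anything falls off the work surface, if the arm or the gripper's body presses on something with over 40 N, if the wrist force passes 120 N, or if a joint passes its speed limit or range.

## Working session

There is one attempt and no reset: what is moved stays moved. The work goes in short steps, Python scripts to look and compute and a tool call to move; the robot and the scene stay as the last step left them, time stands still between calls to the robot, and variables do not carry over. Pictures are saved under pics/ and viewed, at most 10 in all, crops included, and the job is handed in when it is done.

Besides the shell and the picture viewer there is one more tool, called after ">>>" by a JSON object that holds its "fn" and its "kwargs", one argument or row to a line. carry_out: Moves the arm, as the interface text tells. Shift numbers are shares of 40 mm and turn numbers shares of 0.1 rad, none past 1 either way. Its arguments: {"type":"object","properties":{"plan":{"type":"string"},"claw":{"type":"number"}},"required":["plan"]}

```bash
mkdir -p pics; ls; python3 - <<'E'
from bench import ctrl
import cv2,numpy as np
o=ctrl.get_obs();print({k:np.round(v,3) for k,v in o.items()},ctrl.hold_point_z)
for n in("top","side"):
    c=ctrl.camera(n);cv2.imwrite(f"pics/{n}0.png",c["pixels"][...,::-1]);np.savez(f"pics/{n}0.npz",**c)
    print(n,c["mtx"].round(1).tolist(),c["R"].round(3).tolist(),c["t"].round(3).tolist(), (-c["R"].T@c["t"]).round(3))
E
```

```text
pics
{'time_s': np.float64(0.0), 'q': array([-1.48 ,  0.182,  1.608,  0.   ,  1.354, -0.206]), 'dq': array([ 0.001, -0.001, -0.   ,  0.001, -0.   ,  0.003]), 'joint_efforts': array([-2.0000e-03, -4.4488e+01, -3.5134e+01, -0.0000e+00,  9.0000e-03,
        0.0000e+00]), 'eef_pos': array([ 0.168, -0.549,  0.205]), 'eef_rot': array([-0.001,  0.989,  0.148,  0.   ]), 'wrist_force': array([ 0.126,  0.478, -0.099]), 'torque': array([-0.04 ,  0.021,  0.016]), 'grasp_force': np.float64(0.0), 'opening': np.float64(1.003)} 0.0187
top [[526.4, 0.0, 328.7], [0.0, 526.4, 244.2], [0.0, 0.0, 1.0]] [[-0.001, -1.0, -0.001], [-0.987, 0.001, -0.164], [0.164, 0.001, -0.987]] [0.019, 0.587, 1.15] [0.39  0.017 1.231]
side [[612.8, 0.0, 322.0], [0.0, 612.8, 235.0], [0.0, 0.0, 1.0]] [[0.999, -0.05, -0.022], [-0.045, -0.511, -0.858], [0.032, 0.858, -0.513]] [-0.59, 0.122, 1.145] [ 0.558 -0.949  0.679]
```

View pics/top0.png

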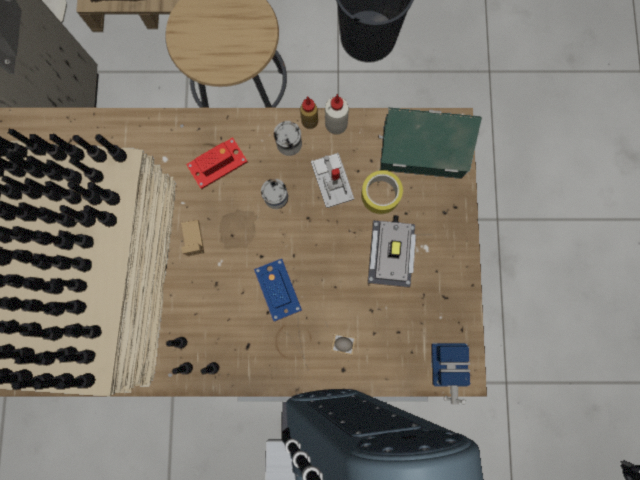

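View pics/side0.png

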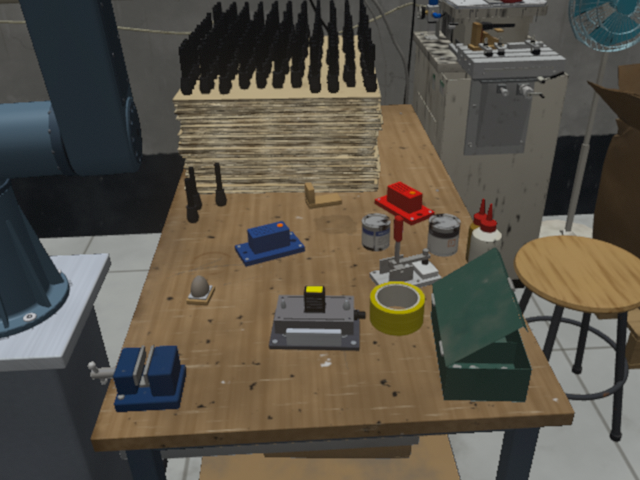

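The candidates for the upper half are the blue one at (277,289) with the orange lens at (271,277), the red one at (217,162), and the blue vise at (451,365). I choose the first. The dongle has its yellow top at (396,249) and the nest is at (392,252). The gland at (396,218) points up in the image, which is +x. The tape is at (382,190), just beyond the nest. I'll check both choices in one close crop.

```bash
python3 - <<'E'
import cv2,numpy as np
a=cv2.imread("pics/top0.png")
f=lambda x0,y0:cv2.resize(a[y0:y0+80,x0:x0+66],None,fx=6,fy=6,interpolation=cv2.INTER_CUBIC)
cv2.imwrite("pics/crop1.png",np.hstack([f(245,252),f(360,212)]))
for n in("top","side"):
    im=cv2.imread(f"pics/{n}0.png");h=cv2.cvtColor(im,cv2.COLOR_BGR2HSV)
    for nm,lo,hi in(("blue",(100,100,40),(125,255,255)),("yel",(22,150,120),(35,255,255)),("or",(5,150,120),(20,255,255))):
        m=cv2.inRange(h,lo,hi);k,l,s,c=cv2.connectedComponentsWithStats(m)
        for i in range(1,k):
            if s[i,4]>8:
                print(n,nm,s[i].tolist(),c[i].round(1),[np.round(v,1) for v in cv2.minAreaRect(np.argwhere(l==i)[:,::-1].astype(np.float32))])
E
```

```text
top blue [256, 259, 45, 62, 1466] [277.9 290.2] [array([277.5, 289.5]), array([55.1, 29.5]), np.float64(69.0)]
top blue [432, 344, 37, 42, 751] [447.6 356.1] [array([450.4, 364. ]), array([41., 36.]), np.float64(87.9)]
top blue [457, 366, 10, 3, 21] [461.7 366.6] [array([461.5, 367. ]), array([2., 9.]), np.float64(90.0)]
top blue [440, 373, 30, 13, 344] [454.2 378.6] [array([454.5, 379. ]), array([12., 29.]), np.float64(90.0)]
top or [219, 148, 7, 6, 31] [221.9 150.6] [array([221.8, 150.8]), array([4.9, 5.7]), np.float64(45.0)]
side blue [429, 0, 9, 5, 43] [433.    1.9] [array([433.,   2.]), array([4., 8.]), np.float64(90.0)]
side blue [432, 12, 10, 6, 40] [436.4  14.8] [array([436.3,  14.8]), array([7.1, 6.4]), np.float64(45.0)]
side blue [235, 222, 69, 43, 1672] [268.1 243.6] [array([267.7, 241.6]), array([34.2, 66.1]), np.float64(75.5)]
side blue [113, 346, 72, 65, 2999] [148.5 380.2] [array([148.5, 377.8]), array([62. , 71.6]), np.float64(87.0)]
side yel [370, 281, 55, 33, 463] [397.1 298.4] [array([397., 297.]), array([32., 54.]), np.float64(90.0)]
side yel [306, 286, 17, 7, 104] [314.1 288.7] [array([314., 289.]), array([ 6., 16.]), np.float64(90.0)]
side or [409, 191, 7, 4, 23] [412.1 192.4] [array([412. , 192.5]), array([3., 6.]), np.float64(90.0)]
side or [277, 224, 6, 3, 14] [279.5 225. ] [array([279.5, 225. ]), array([5., 2.]), np.float64(-0.0)]
```

View pics/crop1.png

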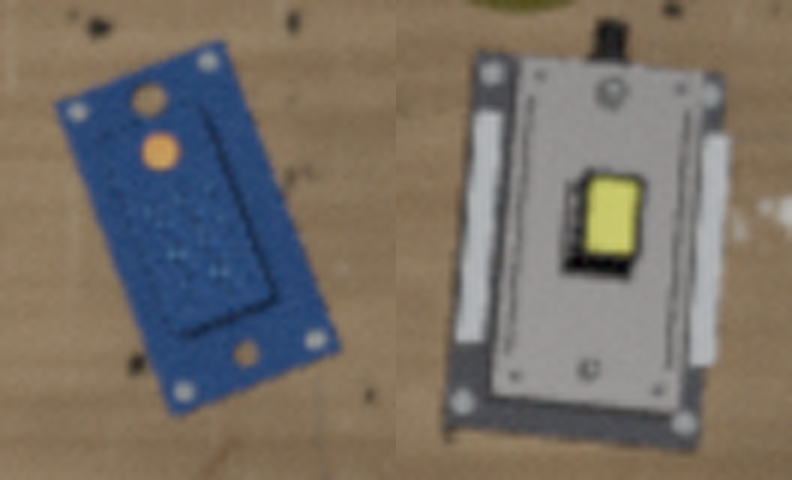

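The crop shows the blue half with its lens and large hole (149,99) towards the top of the image. Its small hole is at (246,353) and the corner screws are at (78,112), (208,62), (184,391) and (316,340). On the nest, the large dowel is at (612,93) beside the gland, the small dowel at (589,370), and the yellow dongle top at (613,217). Both parts point the same way.

```bash
cat > h.py <<'E'
import numpy as np,cv2
from scipy.spatial.transform import Rotation as R
def ray(c,uv,z):
    d=c["R"].T@np.linalg.solve(c["mtx"],[uv[0],uv[1],1.]);o=-c["R"].T@c["t"]
    return (o+d*(z-o[2])/d[2])
def tool(o): return R.from_quat(np.roll(o["eef_rot"],-1))
def plan(o,target,yaw,zback=0.):
    """shift in tool-axes units & yaw turn; target of TCP, yaw of tool x axis (world)"""
    r=tool(o);s=r.as_matrix().T@(np.array(target)-o["eef_pos"])/.04
    x=r.as_matrix()[:,0];cur=np.arctan2(x[1],x[0]);d=(yaw-cur+np.pi/2)%np.pi-np.pi/2
    print("pos",o["eef_pos"].round(4),"yaw",round(cur,3),"tilt z",r.as_matrix()[:,2].round(4)," shift units",s.round(3),"turn units (about tool z)",round(-d/.1,3))
E
python3 - <<'E'
from h import *
from bench import ctrl
c=np.load("pics/top0.npz");s=np.load("pics/side0.npz")
P=lambda x,y,ox,oy:((x+.5)/6-.5+ox,(y+.5)/6-.5+oy)
for n,x,y,z in(("hl",149,99,.012),("hs",246,353,.012),("s",78,112,.013),("s",208,62,.013),("s",184,391,.013),("s",316,340,.013),("lens",160,152,.056)):
    print(n,ray(c,P(x,y,245,252),z).round(4))
for n,x,y,z in(("dl",612,93,.056),("ds",589,370,.056),("yel",613,217,.088),("n",493,73,.011),("n",711,96,.011),("n",462,402,.011),("n",684,424,.011)):
    print(n,ray(c,P(x-396,y,360,212),z).round(4))
print("side yel",ray(s,(314,287.5),.088).round(4),"tape",ray(c,(382.5,190.5),.048))
plan(ctrl.get_obs(),[.4,-.1,.2],0)
E
```

```text
hl [0.5365 0.1566 0.012 ]
hs [0.4386 0.1177 0.012 ]
s [0.5314 0.1839 0.013 ]
s [0.5509 0.1338 0.013 ]
s [0.4241 0.1411 0.013 ]
s [0.4434 0.0908 0.013 ]
lens [0.5113 0.1471 0.056 ]
dl [ 0.6248 -0.1338  0.056 ]
ds [ 0.5193 -0.123   0.056 ]
yel [ 0.5721 -0.1291  0.088 ]
n [ 0.6419 -0.0929  0.011 ]
n [ 0.6325 -0.1785  0.011 ]
n [ 0.5119 -0.0789  0.011 ]
n [ 0.5033 -0.1646  0.011 ]
side yel [ 0.5732 -0.1276  0.088 ] tape [ 0.71282081 -0.1064052   0.048     ]
pos [ 0.1681 -0.5493  0.2055] yaw 0.297 tilt z [-1.0e-04  1.5e-03 -1.0e+00]  shift units [ 8.828 -9.047  0.154] turn units (about tool z) 2.968
```

>>> {"fn": "carry_out", "kwargs": {
  "plan": "0.8 -0.44 0.07 0 0 0;0.8 -0.44 0.07 0 0 0;0.8 -0.44 0.07 0 0 0;0.8 -0.44 0.07 0 0 0;0.8 -0.44 0.07 0 0 0;0.8 -0.44 0.07 0 0 0;0.8 -0.44 0.07 0 0 0;0.8 -0.44 0.07 0 0 0",
  "claw": -1
}}

```text
time_s: 0.77
eef_pos: [0.3726, -0.3387, 0.1835]
eef_rot: [-0.0, 0.989, 0.148, -0.0]
wrist_force: [1.0, -0.5, -0.2]
opening: 1.001
grasp_force: 0.0
```

>>> {"fn": "carry_out", "kwargs": {
  "plan": "0.8 -0.44 0.07 0 0 0;0.8 -0.44 0.07 0 0 0;0.8 -0.44 0.07 0 0 0;0.8 -0.44 0.07 0 0 0;0.8 -0.44 0.07 0 0 0;0.8 -0.44 0.07 0 0 0;0.8 -0.44 0.07 0 0 0;0.7 -0.4 0.07 0 0 0"
}}

```text
time_s: 1.43
eef_pos: [0.5732, -0.1315, 0.1609]
eef_rot: [-0.0, 0.989, 0.148, -0.0]
wrist_force: [0.2, -0.3, -0.3]
opening: 0.998
grasp_force: 0.0
```

>>> {"fn": "carry_out", "kwargs": {
  "plan": "0 0 0 0 0 0.8;0 0 0 0 0 0.8;0 0 0 0 0 0.8;0 0 0 0 0 0.8;0 0 0 0 0 0.8;0 0 0 0 0 0;0 0 0 0 0 0;0 0 0 0 0 0"
}}

```text
time_s: 2.1
eef_pos: [0.5719, -0.1335, 0.1612]
eef_rot: [-0.0, 0.999, -0.05, -0.0]
wrist_force: [-0.9, -1.2, -0.8]
opening: 1.0
grasp_force: 0.0
```

```bash
python3 - <<'E'
from h import *
from bench import ctrl
plan(ctrl.get_obs(),[.5723,-.1287,.056],-.105)
for n in("top","side"):
    c=ctrl.camera(n);np.savez(f"pics/{n}1.npz",**c)
    if n=="side":cv2.imwrite("pics/side1.png",cv2.resize(c["pixels"][150:400,180:480,::-1],None,fx=2.4,fy=2.4))
E
```

```text
pos [ 0.5719 -0.1335  0.1612] yaw -0.101 tilt z [-5.e-04  2.e-04 -1.e+00]  shift units [-0.   -0.12  2.63] turn units (about tool z) 0.04
```

View pics/side1.png

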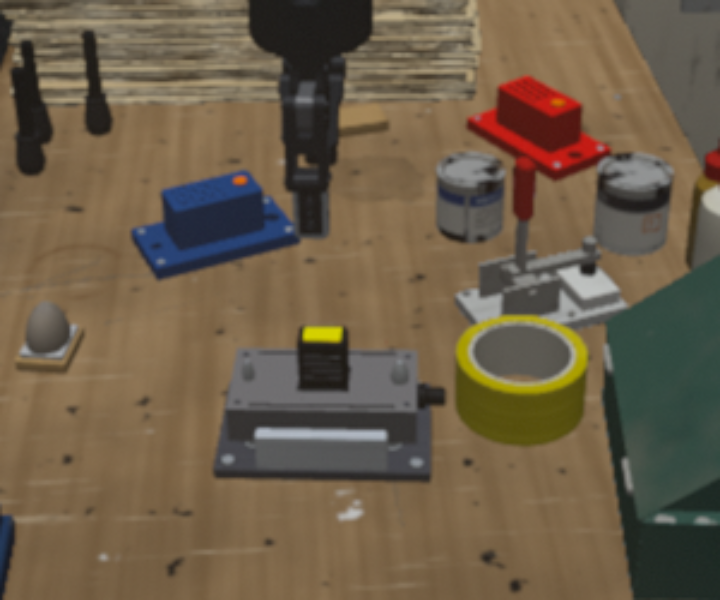

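The side crop shows the gripper above the dongle (yellow top at crop (323,335)) and in line with it in x. The nest is clear and the tape stands right of the gland. Next I descend.

>>> {"fn": "carry_out", "kwargs": {
  "plan": "0 -0.12 0.5 0 0 0.04;0 0 0.5 0 0 0;0 0 0.5 0 0 0;0 0 0.4 0 0 0;0 0 0.3 0 0 0;0 0 0.25 0 0 0;0 0 0.15 0 0 0;0 0 0 0 0 0"
}}

```text
time_s: 2.87
eef_pos: [0.5719, -0.1285, 0.0564]
eef_rot: [-0.0, 0.999, -0.053, -0.001]
wrist_force: [0.7, 0.3, -0.1]
opening: 1.004
grasp_force: 0.0
```

>>> {"fn": "carry_out", "kwargs": {
  "plan": "0 0 0 0 0 0;0 0 0 0 0 0;0 0 0 0 0 0;0 0 0 0 0 0;0 0 0 0 0 0;0 0 0 0 0 0;0 0 0 0 0 0;0 0 0 0 0 0",
  "claw": 1
}}

```text
time_s: 3.53
eef_pos: [0.573, -0.1289, 0.0584]
eef_rot: [0.0, 0.999, -0.054, 0.0]
wrist_force: [-2.0, 0.4, 6.1]
opening: 0.252
grasp_force: 58.8
```

>>> {"fn": "carry_out", "kwargs": {
  "plan": "0 0 -0.1 0 0 0;0 0 -0.15 0 0 0;0 0 -0.15 0 0 0;0 0 -0.2 0 0 0;0 0 -0.3 0 0 0;0 0 -0.4 0 0 0;0 0 -0.5 0 0 0;0 0 -0.4 0 0 0"
}}

```text
time_s: 4.2
eef_pos: [0.5734, -0.1291, 0.1487]
eef_rot: [0.0, 0.999, -0.054, 0.001]
wrist_force: [0.5, 1.1, -0.5]
opening: 0.251
grasp_force: 62.3
```

```bash
python3 - <<'E'
from h import *
from bench import ctrl
o=ctrl.get_obs()
plan(o,[.5723,-.1287,.15],-.105)
print(o["grasp_force"],o["opening"],o["wrist_force"])
a=[]
for n in("side","top"):
    c=ctrl.camera(n);np.savez(f"pics/{n}2.npz",**c)
    x,y=((200,170),(250,170))[n=="top"]
    a.append(cv2.resize(c["pixels"][y:y+200,x:x+200,::-1],None,fx=2,fy=2))
cv2.imwrite("pics/v2.png",np.hstack(a))
E
```

```text
pos [ 0.5734 -0.1291  0.1487] yaw -0.107 tilt z [ 0.0023 -0.0011 -1.    ]  shift units [-0.027 -0.007 -0.032] turn units (about tool z) -0.021
62.33851075172424 0.2509874495644048 [ 0.50483443  1.08210677 -0.52492287]
```

View pics/v2.png

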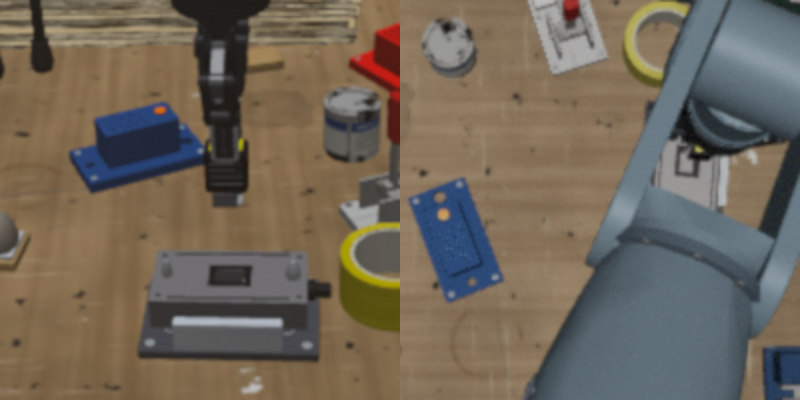

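The dongle is out: the side view shows its tongue clear of the open socket at (230,275), and it is held upright. I'll set it down at about (0.43,-0.15), towards the robot from the nest, which is free bench.

>>> {"fn": "carry_out", "kwargs": {
  "plan": "-0.4 0.1 0 0 0 0;-0.7 0.18 0 0 0 0;-0.8 0.2 0 0 0 0;-0.8 0.2 0 0 0 0;-0.5 0.15 0.1 0 0 0;-0.3 0.07 0.4 0 0 0;0 0 0.5 0 0 0;0 0 0.5 0 0 0"
}}

```text
time_s: 4.97
eef_pos: [0.4292, -0.15, 0.0855]
eef_rot: [0.001, 0.999, -0.054, 0.001]
wrist_force: [0.5, 0.6, -0.6]
opening: 0.251
grasp_force: 62.3
```

>>> {"fn": "carry_out", "kwargs": {
  "plan": "0 0 0.4 0 0 0;0 0 0.4 0 0 0;0 0 0.3 0 0 0;0 0 0.15 0 0 0;0 0 0.1 0 0 0;0 0 0.1 0 0 0;0 0 0 0 0 0;0 0 0 0 0 0"
}}

```text
time_s: 5.63
eef_pos: [0.4299, -0.1498, 0.0279]
eef_rot: [0.0, 0.999, -0.054, 0.0]
wrist_force: [0.9, 0.0, -0.7]
opening: 0.248
grasp_force: 62.3
```

>>> {"fn": "carry_out", "kwargs": {
  "plan": "0 0 0.03 0 0 0;0 0 0.03 0 0 0;0 0 0.02 0 0 0;0 0 0.02 0 0 0;0 0 0 0 0 0;0 0 0 0 0 0;0 0 0 0 0 0;0 0 0 0 0 0"
}}

```text
time_s: 6.3
eef_pos: [0.4301, -0.1499, 0.0244]
eef_rot: [0.0, 0.999, -0.054, 0.001]
wrist_force: [-1.6, 1.7, 6.8]
opening: 0.246
grasp_force: 63.2
```

Contact, with 6.8 N upward. I'll release gently, then rise.

>>> {"fn": "carry_out", "kwargs": {
  "plan": "0 0 0 0 0 0;0 0 0 0 0 0;0 0 0 0 0 0;0 0 0 0 0 0;0 0 0 0 0 0;0 0 0 0 0 0;0 0 0 0 0 0;0 0 0 0 0 0",
  "claw": -1
}}

```text
time_s: 6.97
eef_pos: [0.4295, -0.1496, 0.0234]
eef_rot: [-0.0, 0.999, -0.054, -0.0]
wrist_force: [-0.0, -0.6, 1.1]
opening: 1.001
grasp_force: 0.0
```

>>> {"fn": "carry_out", "kwargs": {
  "plan": "0 0 -0.1 0 0 0;0 0 -0.3 0 0 0;0 0 -0.6 0 0 0;0 0 -0.8 0 0 0;0 0 -0.8 0 0 0;0 0 -0.6 0 0 0;0 0 -0.2 0 0 0;0 0 0 0 0 0"
}}

```text
time_s: 7.63
eef_pos: [0.4311, -0.1506, 0.1622]
eef_rot: [0.001, 0.999, -0.054, 0.002]
wrist_force: [-0.2, 0.0, -0.9]
opening: 1.002
grasp_force: 0.0
```

```bash
python3 - <<'E'
from h import *
from bench import ctrl
o=ctrl.get_obs()
plan(o,[.4876,.1373,.1614],.379)
c=ctrl.camera("side")
h=cv2.cvtColor(c["pixels"],cv2.COLOR_RGB2HSV);m=cv2.inRange(h,(22,150,120),(35,255,255))
k,l,s,q=cv2.connectedComponentsWithStats(m)
print([(s[i].tolist(),q[i].round(1)) for i in range(1,k) if s[i,4]>20])
# expected pixel of the standing dongle's top centre
p=c["R"]@[.43,-.15,.054]+c["t"];p=c["mtx"]@p;print("expect",(p[:2]/p[2]).round(1))
E
```

```text
pos [ 0.4311 -0.1506  0.1622] yaw -0.107 tilt z [ 0.0046 -0.0031 -1.    ]  shift units [ 6.350e-01 -7.307e+00  3.000e-03] turn units (about tool z) -4.861
[([370, 281, 55, 33, 467], array([397.2, 298.4])), ([220, 314, 17, 7, 113], array([228., 317.]))]
expect [227.7 316.6]
```

The dongle is standing released where expected: its yellow top is at (228,317), against a predicted (227.7,316.6). Now to the blue half.

>>> {"fn": "carry_out", "kwargs": {
  "plan": "0.08 -0.8 0 0 0 0;0.08 -0.95 0 0 0 0;0.08 -0.95 0 0 0 0;0.08 -0.95 0 0 0 0;0.08 -0.95 0 0 0 0;0.08 -0.95 0 0 0 0;0.08 -0.95 0 0 0 0;0.08 -0.8 0 0 0 0"
}}

```text
time_s: 8.35
eef_pos: [0.4846, 0.1404, 0.157]
eef_rot: [0.0, 0.999, -0.053, -0.002]
wrist_force: [0.0, -0.4, 0.8]
opening: 1.002
grasp_force: 0.0
```

>>> {"fn": "carry_out", "kwargs": {
  "plan": "0 0 0 0 0 -0.8;0 0 0 0 0 -0.8;0 0 0 0 0 -0.8;0 0 0 0 0 -0.8;0 0 0 0 0 -0.8;0 0 0 0 0 -0.86;0 0 0 0 0 0;0 0 0 0 0 0"
}}

```text
time_s: 9.02
eef_pos: [0.485, 0.1379, 0.1576]
eef_rot: [-0.0, 0.982, 0.187, -0.002]
wrist_force: [0.3, -0.2, -0.2]
opening: 1.002
grasp_force: 0.0
```

```bash
python3 - <<'E'
from h import *
from bench import ctrl
plan(ctrl.get_obs(),[.4876,.1373,.022],.379)
E
```

```text
pos [0.485  0.1379 0.1576] yaw 0.376 tilt z [-3.4e-03 -1.0e-04 -1.0e+00]  shift units [0.066 0.042 3.389] turn units (about tool z) -0.028
```

>>> {"fn": "carry_out", "kwargs": {
  "plan": "0.07 0.04 0.5 0 0 -0.03;0 0 0.6 0 0 0;0 0 0.6 0 0 0;0 0 0.5 0 0 0;0 0 0.5 0 0 0;0 0 0.35 0 0 0;0 0 0.25 0 0 0;0 0 0.04 0 0 0"
}}

```text
time_s: 9.68
eef_pos: [0.4873, 0.1374, 0.0234]
eef_rot: [-0.0, 0.982, 0.189, -0.002]
wrist_force: [-0.6, 0.7, -0.1]
opening: 0.998
grasp_force: 0.0
```

>>> {"fn": "carry_out", "kwargs": {
  "plan": "0 0 0 0 0 0;0 0 0 0 0 0;0 0 0 0 0 0;0 0 0 0 0 0;0 0 0 0 0 0;0 0 0 0 0 0;0 0 0 0 0 0;0 0 0 0 0 0",
  "claw": 1
}}

```text
time_s: 10.35
eef_pos: [0.4971, 0.1324, 0.0331]
eef_rot: [0.006, 0.982, 0.191, 0.006]
wrist_force: [-4.8, -27.1, 38.9]
opening: 0.071
grasp_force: 64.6
```

>>> {"fn": "carry_out", "kwargs": {
  "plan": "0 0 -0.1 0 0 0;0 0 -0.3 0 0 0;0 0 -0.6 0 0 0;0 0 -0.7 0 0 0;0 0 -0.7 0 0 0;0 0 -0.5 0 0 0;0 0 -0.2 0 0 0;0 0 0 0 0 0"
}}

```text
time_s: 11.02
eef_pos: [0.4913, 0.1377, 0.1526]
eef_rot: [0.0, 0.982, 0.19, 0.003]
wrist_force: [-0.2, -0.1, -0.5]
opening: 0.002
grasp_force: 0.0
```

```bash
python3 - <<'E'
from h import *
from bench import ctrl
o=ctrl.get_obs();plan(o,[.5723,-.1287,.13],-.105)
a=[]
for n in("side","top"):
    c=ctrl.camera(n);np.savez(f"pics/{n}3.npz",**c)
    x,y=((200,130),(230,190))[n=="top"]
    a.append(cv2.resize(c["pixels"][y:y+160,x:x+130,::-1],None,fx=3,fy=3,interpolation=cv2.INTER_CUBIC))
cv2.imwrite("pics/v3.png",np.hstack(a))
E
```

```text
pos [0.4913 0.1377 0.1526] yaw 0.382 tilt z [ 5.6e-03  3.0e-04 -1.0e+00]  shift units [-0.605  6.934  0.575] turn units (about tool z) 4.868
```

View pics/v3.png

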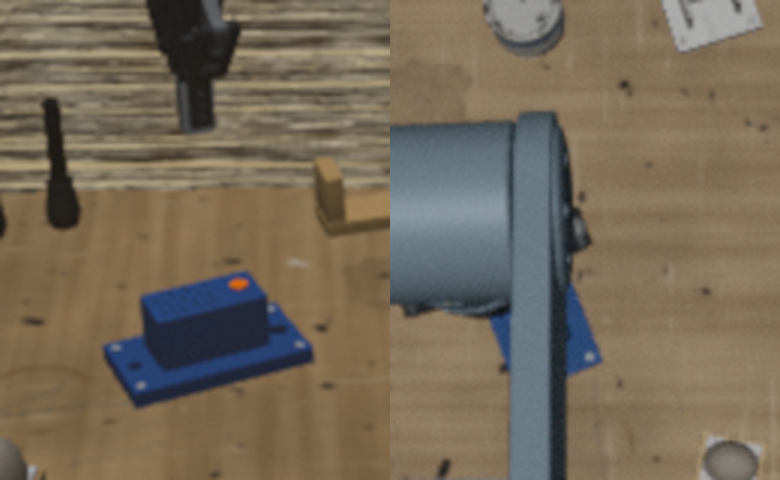

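The grasp failed. The fingers are shut and empty at crop (197,130), and the blue half (lens at crop (238,284)) still lies where it was. I'll check the position across both views.

```bash
python3 - <<'E'
from h import *
from bench import ctrl
s=np.load("pics/side3.npz");t=np.load("pics/top0.npz");s0=np.load("pics/side0.npz")
def pj(c,X):
    p=c["mtx"]@(c["R"]@np.array(X)+c["t"]);return (p[:2]/p[2]).round(1)
o=ctrl.get_obs();print("tcp px",pj(s,o["eef_pos"]),o["eef_pos"])
Pm=lambda c:c["mtx"]@np.c_[c["R"],c["t"]]
def tri(a,b):
    X=cv2.triangulatePoints(Pm(t),Pm(s),np.array(a,float).reshape(2,1),np.array(b,float).reshape(2,1));return (X[:3]/X[3]).ravel().round(4)
q=lambda x,y:((x+.5)/6-.5+245,(y+.5)/6-.5+252)
w=lambda x,y:((x+.5)/3-.5+200,(y+.5)/3-.5+130)
print("lens",tri(q(160,152),w(238,284)))
print("screws",tri(q(78,112),w(271,309)),tri(q(208,62),w(299,345)) ,tri(q(184,391),w(115,347)),tri(q(316,340),w(140,385)))
print("side-ray lens z.056",ray(s,w(238,284),.056))
for c in(s0,s):
    h=cv2.cvtColor(c["pixels"],cv2.COLOR_RGB2HSV);m=cv2.inRange(h,(100,100,40),(125,255,255))
    k,l,st,ce=cv2.connectedComponentsWithStats(m);print([(st[i].tolist(),ce[i].round(1)) for i in range(1,k) if st[i,4]>1000])
E
```

```text
tcp px [265. 185.] [0.48900403 0.13752962 0.1492818 ]
lens [0.5111 0.1473 0.0537]
screws [0.5316 0.1842 0.0109] [0.5509 0.134  0.0106] [0.4237 0.1412 0.0113] [0.4434 0.0909 0.0114]
side-ray lens z.056 [0.51100558 0.14318568 0.056     ]
[([235, 222, 69, 43, 1672], array([268.1, 243.6])), ([113, 346, 72, 65, 2999], array([148.5, 380.2]))]
[([235, 221, 69, 44, 1677], array([267.8, 243. ])), ([113, 346, 72, 65, 3082], array([148.3, 380.6]))]
```

```bash
python3 - <<'E'
from h import *
s=np.load("pics/side3.npz")
def at_y(uv,y):
    d=s["R"].T@np.linalg.solve(s["mtx"],[*uv,1.]);o=-s["R"].T@s["t"];return (o+d*(y-o[1])/d[1]).round(4)
print("shut tip, tcp (.491,.138,.150):",at_y((265.5,173.6),.13))
print("open near finger tip, tcp (.572,-.1335,.161):",at_y((310,248),-.18), at_y((310,248),-.19))
print("holding dongle: tip/yellow top/tongue, tcp (.5734,-.129,.1487):",at_y((313,250),-.143),at_y((319,243),-.141),at_y((314,272.5),-.137))
E
```

```text
shut tip, tcp (.491,.138,.150): [0.4922 0.13   0.1773]
open near finger tip, tcp (.572,-.1335,.161): [ 0.5684 -0.18    0.1977] [ 0.5682 -0.19    0.204 ]
holding dongle: tip/yellow top/tongue, tcp (.5734,-.129,.1487): [ 0.5734 -0.143   0.1707] [ 0.5831 -0.141   0.1817] [ 0.5738 -0.137   0.1242]
```

Measured in the side view, the fingertips are about 24 mm above the reported TCP: 0.177 against 0.150 when shut, and 0.171 against 0.149 when holding. So the fingers only brushed the compartment's top edge, and I have to go about 25 mm lower.

>>> {"fn": "carry_out", "kwargs": {
  "plan": "0 0 0 0 0 0;0 0 0 0 0 0;0 0 0 0 0 0;0 0 0.3 0 0 0;0 0 0.4 0 0 0;0 0 0.4 0 0 0;0 0 0.4 0 0 0;0 0 0.2 0 0 0",
  "claw": -1
}}

```text
time_s: 11.78
eef_pos: [0.4876, 0.1374, 0.0792]
eef_rot: [-0.0, 0.982, 0.19, -0.002]
wrist_force: [-0.4, -1.2, 0.0]
opening: 0.999
grasp_force: 0.0
```

```bash
python3 - <<'E'
from h import *
from bench import ctrl
o=ctrl.get_obs();plan(o,[.4876,.1373,-.004],.379);print(o["opening"])
E
```

```text
pos [0.4876 0.1374 0.0792] yaw 0.382 tilt z [-4.1e-03 -2.0e-04 -1.0e+00]  shift units [0.006 0.005 2.081] turn units (about tool z) 0.027
0.9989588726097632
```

>>> {"fn": "carry_out", "kwargs": {
  "plan": "0 0 0.4 0 0 0;0 0 0.4 0 0 0;0 0 0.4 0 0 0;0 0 0.35 0 0 0;0 0 0.25 0 0 0;0 0 0.15 0 0 0;0 0 0.1 0 0 0;0 0 0 0 0 0"
}}

```text
time_s: 12.45
eef_pos: [0.4891, 0.1375, -0.0006]
eef_rot: [-0.0, 0.982, 0.19, -0.0]
wrist_force: [0.2, 0.3, -1.0]
opening: 1.0
grasp_force: 0.0
```

>>> {"fn": "carry_out", "kwargs": {
  "plan": "0 0 0 0 0 0;0 0 0 0 0 0;0 0 0 0 0 0;0 0 0 0 0 0;0 0 0 0 0 0;0 0 0 0 0 0;0 0 0 0 0 0;0 0 0 0 0 0",
  "claw": 1
}}

```text
time_s: 13.12
eef_pos: [0.4901, 0.138, 0.0009]
eef_rot: [-0.0, 0.982, 0.19, 0.001]
wrist_force: [-0.9, 1.8, 6.5]
opening: 0.456
grasp_force: 62.5
```

>>> {"fn": "carry_out", "kwargs": {
  "plan": "0 0 -0.1 0 0 0;0 0 -0.3 0 0 0;0 0 -0.6 0 0 0;0 0 -0.8 0 0 0;0 0 -0.8 0 0 0;0 0 -0.5 0 0 0;0 0 -0.2 0 0 0;0 0 0 0 0 0"
}}

```text
time_s: 13.78
eef_pos: [0.4909, 0.1376, 0.1344]
eef_rot: [0.0, 0.982, 0.19, 0.002]
wrist_force: [-0.3, -0.2, -3.5]
opening: 0.46
grasp_force: 61.6
```

```bash
python3 - <<'E'
from h import *
from bench import ctrl
o=ctrl.get_obs();plan(o,[.5723,-.1287,.13],-.105);print(o["opening"],o["grasp_force"],o["wrist_force"])
c=ctrl.camera("side");np.savez("pics/side4.npz",**c)
cv2.imwrite("pics/v4.png",cv2.resize(c["pixels"][80:280,180:400,::-1],None,fx=3,fy=3,interpolation=cv2.INTER_CUBIC))
E
```

```text
pos [0.4909 0.1376 0.1344] yaw 0.382 tilt z [ 0.0046  0.     -1.    ]  shift units [-0.593  6.936  0.12 ] turn units (about tool z) 4.869
0.45983159890039543 61.55194044113159 [-0.26967507 -0.2426014  -3.47857822]
```

View pics/v4.png

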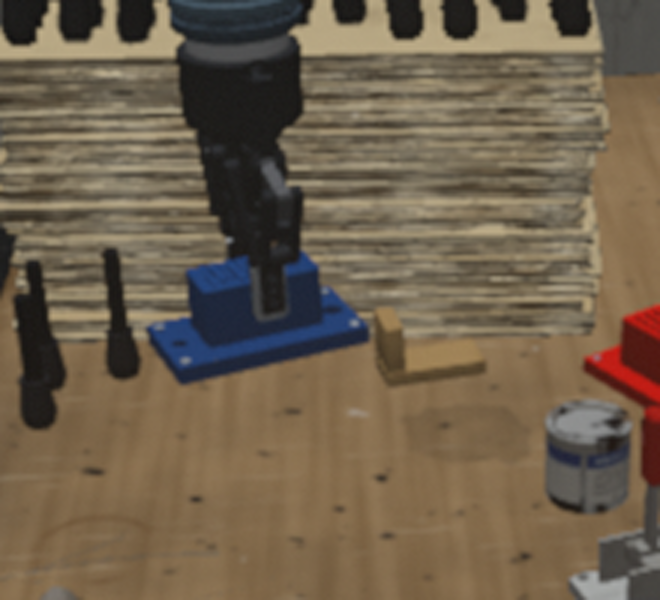

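The blue half is held level, gripped across the compartment slightly towards the lens end, at about 3.5 N. Now over the nest.

>>> {"fn": "carry_out", "kwargs": {
  "plan": "-0.05 0.5 0 0 0 0;-0.07 0.9 0 0 0 0;-0.07 0.95 0 0 0 0;-0.07 0.95 0 0 0 0;-0.07 0.95 0 0 0 0;-0.07 0.95 0 0 0 0;-0.07 0.95 0 0 0 0;-0.06 0.8 0 0 0 0"
}}

```text
time_s: 14.5
eef_pos: [0.572, -0.1304, 0.1289]
eef_rot: [-0.001, 0.982, 0.189, -0.002]
wrist_force: [0.8, 0.5, -3.9]
opening: 0.459
grasp_force: 61.8
```

>>> {"fn": "carry_out", "kwargs": {
  "plan": "0 0 0 0 0 0.6;0 0 0 0 0 0.8;0 0 0 0 0 0.9;0 0 0 0 0 0.9;0 0 0 0 0 0.9;0 0 0 0 0 0.7;0 0 0 0 0 0;0 0 0 0 0 0"
}}

```text
time_s: 15.17
eef_pos: [0.5719, -0.1278, 0.1296]
eef_rot: [-0.001, 0.999, -0.048, -0.002]
wrist_force: [0.5, 0.3, -3.2]
opening: 0.458
grasp_force: 62.0
```

```bash
python3 - <<'E'
from h import *
from bench import ctrl
plan(ctrl.get_obs(),[.5749,-.129,.085],-.107)
E
```

```text
pos [ 0.5719 -0.1278  0.1296] yaw -0.096 tilt z [-0.0037  0.0016 -1.    ]  shift units [0.081 0.025 1.114] turn units (about tool z) 0.109
```

>>> {"fn": "carry_out", "kwargs": {
  "plan": "0.08 0.03 0.2 0 0 0.11;0 0 0.3 0 0 0;0 0 0.3 0 0 0;0 0 0.2 0 0 0;0 0 0.1 0 0 0;0 0 0 0 0 0;0 0 0 0 0 0;0 0 0 0 0 0"
}}

```text
time_s: 15.83
eef_pos: [0.5768, -0.13, 0.0884]
eef_rot: [0.0, 0.999, -0.055, 0.0]
wrist_force: [-0.6, -1.1, -3.7]
opening: 0.457
grasp_force: 62.1
```

```bash
python3 - <<'E'
from h import *
from bench import ctrl
o=ctrl.get_obs();plan(o,[.5749,-.129,.068],-.107)
a=[]
for n in("side","top"):
    c=ctrl.camera(n);np.savez(f"pics/{n}5.npz",**c)
    x,y,w=((245,250,130),(355,200,70))[n=="top"]
    im=c["pixels"][y:y+w*5//6,x:x+w,::-1];a.append(cv2.resize(im,(390,468),interpolation=cv2.INTER_CUBIC) if 0 else cv2.resize(im,(400,int(400*im.shape[0]/w)),interpolation=cv2.INTER_CUBIC))
h=min(i.shape[0] for i in a);cv2.imwrite("pics/v5.png",np.hstack([i[:h] for i in a]))
E
```

```text
pos [ 0.5768 -0.13    0.0884] yaw -0.109 tilt z [ 9.e-04 -4.e-04 -1.e+00]  shift units [-0.052 -0.02   0.51 ] turn units (about tool z) -0.021
```

View pics/v5.png

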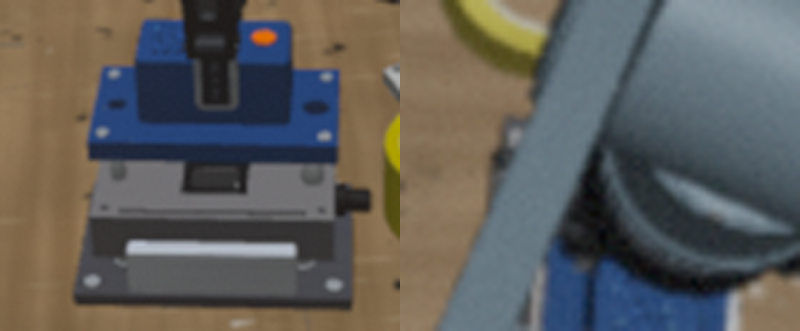

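The side view has the blue half above the nest and parallel to it. Its screws are at crop (102,132), (324,136), (113,73) and (326,76). The nest's front screws are at (92,281) and (334,285), and the dowel tips show at (118,170) and (312,173). I'll compare the two in this view.

```bash
python3 - <<'E'
from h import *
s=np.load("pics/side5.npz");f=lambda x,y,z:ray(s,((x+.5)/3.077-.5+245,(y+.5)/3.077-.5+250),z)
b=[f(*p,.1005) for p in((102,132),(324,136),(113,73),(326,76))]
print("blue centre",np.mean(b,0).round(4),"yaw",[np.arctan2(*(b[i+1]-b[i])[1::-1]).round(3) for i in(0,2)], np.round(b,4).tolist())
n=[f(*p,.011) for p in((92,281),(334,285))];e=n[1]-n[0];yw=np.arctan2(e[1],e[0])
print("nest fr screws",np.round(n,4).tolist(),"yaw",yw.round(3),"mid->centre",np.round(np.mean(n,0)+.0432*np.array([-np.sin(yw),np.cos(yw),0]),4))
l=[f(*p,.05) for p in((104,207),(324,211))];print("lower",np.round(l,4).tolist(),np.mean(l,0).round(4))
E
```

```text
blue centre [ 0.5747 -0.1335  0.1005] yaw [np.float64(-0.11), np.float64(-0.107)] [[0.5147, -0.1541, 0.1005], [0.629, -0.1667, 0.1005], [0.52, -0.1004, 0.1005], [0.6349, -0.1127, 0.1005]]
nest fr screws [[0.5042, -0.166, 0.011], [0.6334, -0.179, 0.011]] yaw -0.101 mid->centre [ 0.5731 -0.1295  0.011 ]
lower [[0.5128, -0.1523, 0.05], [0.6292, -0.1648, 0.05]] [ 0.571  -0.1586  0.05  ]
```

```bash
python3 - <<'E'
from h import *
from bench import ctrl
plan(ctrl.get_obs(),[.5753,-.1292,.068],-.106)
E
```

```text
pos [ 0.577  -0.1301  0.0887] yaw -0.109 tilt z [ 1.3e-03 -6.0e-04 -1.0e+00]  shift units [-0.044 -0.017  0.517] turn units (about tool z) -0.031
```

>>> {"fn": "carry_out", "kwargs": {
  "plan": "-0.04 -0.02 0.1 0 0 -0.03;0 0 0.15 0 0 0;0 0 0.15 0 0 0;0 0 0.1 0 0 0;0 0 0.08 0 0 0;0 0 0.05 0 0 0;0 0 0 0 0 0;0 0 0 0 0 0"
}}

```text
time_s: 16.6
eef_pos: [0.5749, -0.1288, 0.0625]
eef_rot: [-0.0, 0.999, -0.053, -0.0]
wrist_force: [-0.5, -0.1, -3.1]
opening: 0.454
grasp_force: 62.1
```

>>> {"fn": "carry_out", "kwargs": {
  "plan": "0 0 0.05 0 0 0;0 0 0.05 0 0 0;0 0 0.05 0 0 0;0 0 0.05 0 0 0;0 0 0 0 0 0;0 0 0 0 0 0;0 0 0 0 0 0;0 0 0 0 0 0"
}}

```text
time_s: 17.27
eef_pos: [0.575, -0.1289, 0.0548]
eef_rot: [0.0, 0.999, -0.053, 0.0]
wrist_force: [0.5, -0.3, -4.7]
opening: 0.457
grasp_force: 62.1
```

>>> {"fn": "carry_out", "kwargs": {
  "plan": "0 0 0.04 0 0 0;0 0 0.04 0 0 0;0 0 0.04 0 0 0;0 0 0.04 0 0 0;0 0 0 0 0 0;0 0 0 0 0 0;0 0 0 0 0 0;0 0 0 0 0 0"
}}

```text
time_s: 17.93
eef_pos: [0.575, -0.1289, 0.0493]
eef_rot: [0.0, 0.999, -0.053, 0.0]
wrist_force: [-3.4, 0.8, 6.0]
opening: 0.458
grasp_force: 63.4
```

>>> {"fn": "carry_out", "kwargs": {
  "plan": "-0.02 0 0.03 0 0 0;0 0 0.03 0 0 0;0 0 0.03 0 0 0;0 0 0.02 0 0 0;0 0 0 0 0 0;0 0 0 0 0 0;0 0 0 0 0 0;0 0 0 0 0 0"
}}

```text
time_s: 18.6
eef_pos: [0.5751, -0.129, 0.0459]
eef_rot: [0.0, 0.999, -0.053, 0.001]
wrist_force: [-4.1, 1.9, 10.8]
opening: 0.457
grasp_force: 63.9
```

```bash
python3 - <<'E'
from h import *
from bench import ctrl
o=ctrl.get_obs();plan(o,[.5753,-.1292,.045],-.106);print(o["wrist_force"],o["grasp_force"])
c=ctrl.camera("side");np.savez("pics/side6.npz",**c)
cv2.imwrite("pics/v6.png",cv2.resize(c["pixels"][250:370,180:400,::-1],None,fx=3.6,fy=3.6,interpolation=cv2.INTER_CUBIC)[:,:800])
E
```

```text
pos [ 0.5751 -0.129   0.0459] yaw -0.106 tilt z [ 1.9e-03 -5.0e-04 -1.0e+00]  shift units [0.006 0.005 0.021] turn units (about tool z) -0.002
[-4.14206576  1.88249882 10.75706744] 63.85722041130066
```

View pics/v6.png

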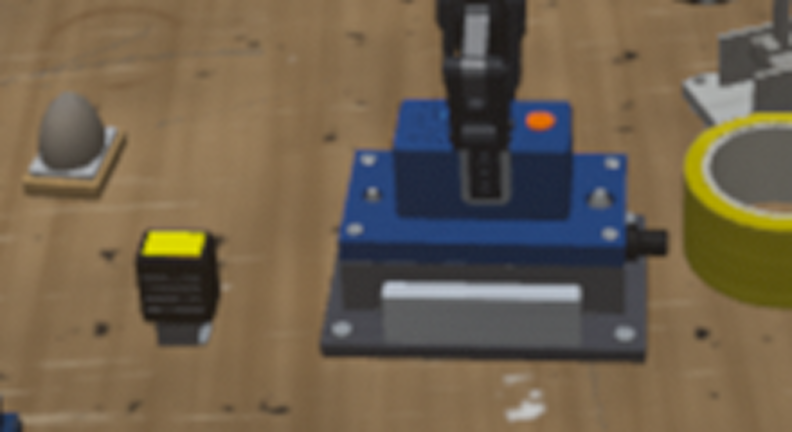

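The blue half is seated flush. Both dowel tips show through its flange holes at (373,193) and (600,197), and the dongle stands clear at (176,280). The push is 10.8 N and the sink is about 5 mm, so I'm handing in.

```bash
python3 -c "
from bench import ctrl
print(ctrl.hand_in())"
```

```text
the job is handed in; nothing more can be done
None
```

The job is handed in, with no verdict returned: the dongle stands released on the bench, and the blue half is seated flush on both dowels, still gripped and pressing the nest about 5 mm down with about 11 N.

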